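# Open the kiln control box

### The arm

A 6-joint arm with a two-finger parallel gripper is mounted at the origin on the work surface. World frame = base frame: x ahead of the robot, y to its left, z up, the work surface at z = 0. Lengths are in m, angles in rad, forces in N, time in s.
With the tool pointing down it reaches from about 0.3 to 0.775 m from the base axis. Payload 14.6 kg.
Tool frame: the origin (TCP) lies at the very end of the fingers, on their centre line; the grasp point (between the pads) lies 19 mm behind it; z points along the fingers, x is the direction in which the jaws open and shut, and the axes are right-handed (so a half turn about z gives the same grasp; the last joint's range is limited). The gripper opens to 94 mm and grips with 3 to 60 N. Pads are 16 mm wide; open, the fingers measure 119 mm over their backs; the gripper's body (75 mm by 177 mm) begins 78 mm behind the grasp point.
Start: joints at [-1.237, 0.3, 1.521, -0, 1.321, -0.067], TCP at [0.215, -0.506, 0.18] pointing down, gripper open.
Joint ranges: [-3.03, 3.03], [-0.79, 2.21], [0.23, 2.52], [-1.04, 4.18], [0, 3.07], [-2.55, 2.55]. Speed limits (rad/s): [2.22, 2.22, 2.57, 3.14, 3.14, 3.14].

### API

Orientations are given as [roll, pitch, yaw] about the fixed x, y, z axes, in that order (R = Rz(yaw) Ry(pitch) Rx(roll)).
In Python, from station import ctrl gives the robot as it stands.
- The arm moves only by the shell command python3 -m inch 'ROWS' [FORCE]. ROWS is JSON, one flat list of numbers, 7 for each row, row after row: the shift along the tool's x, y, z in cm, then the turn, a rotation vector about the tool's x, y, z in rad, then the opening, from 0 (shut) to 1 (fully open). In form: [tx, ty, tz, wx, wy, wz, claw, tx, ty, tz, wx, wy, wz, claw, ...]. A call has 1 to 20 rows; each row shifts and turns the commanded pose from where the row before left it, along the tool's axes as they then stand; what a row does not reach is not made up. A row lasts 1/8 s, in which the tool goes at most 62.5 mm and 10.7 degrees, less where a joint would pass 70% of its speed; a pose out of reach is approached as far as the arm can. A call is refused whole if a number of a shift passes 6.25 or a number of a turn 0.188, either way. A call with a gripper value outside its range is refused whole. The fingers move at their own pace and stop on an object; FORCE is the grip in N (left out, the last holds). Time passes only in rows, so rows that do not move let the fingers close. It gives the time, the measured TCP pose, the force and the opening at its end, in the units of the state.
- ctrl.get_obs(): the state, without advancing time (a new reading comes with each control period).
- ctrl.camera(name): name is "scene" or "side" or "wrist"; returns (picture, depth): 480x640x3 uint8, red, green, blue; 480x640 float32, m along the optical axis (not along the pixel's ray), 0 where there is no reading.
- ctrl.camera_params(name): a dict with "vertical_fov" (degrees; the focal length in pixels is half the picture's height over the tangent of half this angle, whatever the lens; pixels are square), "cx", "cy" (the principal point, pixels), "camera_from_world" (4x4, takes a point from world to camera coordinates); the wrist camera has in their place "mount" (4x4, takes a point from camera to tool coordinates, whose origin is the TCP and whose axes are the tool frame's). Camera axes: x right, y down, z forward; pixel columns grow to the right and rows downward; lengths in m; the calibration is good to about 2 mm. A picture is of the moment at which its call begins: read the wrist's pose just before it. camera_params takes no time and is no camera call.
- ctrl.hand_in(): hands the job in, once; it reports no verdict.
Trained networks look in the newest picture that a camera, given by its name, has taken for a name from the list of things; names that differ only in an ending like _2 or _b are one class to them, and where a whole thing is asked for, a point or a joint stands for the part that bears it (a point fixed in the world has none). Each returns a list of dicts, best first, with "score" (0 to 1); they miss things now and then, are a little off and sometimes report something else, mostly with a low value. They report only what shows in the picture. A call takes as long as a camera call. They do not tell look-alikes from the thing itself.
- ctrl.spot_in(camera, label): "bbox" ([centre column, centre row, width, height] in pixels, round what is visible of it).
- ctrl.place_of(camera, label): "centre" ([column, row] in pixels: a listed point, or the origin of a listed thing).
The state is a dict: "time_s": time; "qpos": joint angles; "joint_vel": joint speeds; "tau": joint torques, N m; "ee_pos": TCP position; "eef_rot": TCP orientation; "force": force on the tool from outside, world axes, zero at the start; "moment": the same for the moment, N m; "grip_width": finger opening in m.
Only numpy, scipy, OpenCV 4.12 (cv2) and the standard library are available. Lean on these libraries where they do the work, as an engineer would, in place of code of your own. Each camera call takes 0.05 s, during which the arm holds its last target. There are 200 camera calls.

### The job

The grey kiln control box has to be opened for service. Loosen both captive thumbscrews by turning each one counter-clockwise (seen from above) until it stops, then lift the cover off the box and set it down gently, right way up, flat and wholly on the plywood ware board. Leave the mug, the jar and the bowl where they are.

Things in the scene. Friction and masses are not known exactly. Their poses are not given: they have to be found in the camera images.
- box: Fixed open-topped grey sheet-metal control box, 126 mm (its x) by 196 mm (its y), 70 mm high, on the table. Origin: centre of its underside, z up. It may stand left or right of centre, turned up to 0.3 rad.
- cover: Loose aluminium cover, 136 mm (x) by 206 mm (y), 0.4 kg: a plate with an 18 mm skirt fitting over the box's rim with 2 mm play. Origin: centre of the skirt's lower edge, z up; the plate's top is 22 mm above. Seated, the origin is 52 mm above the table and its axes are the box's. The two thumbscrews sit 72 mm from its centre towards +y and -y, and stay in it; nothing reaches below the skirt.
- handle (a point): Grasping point of the cover's black bar handle, at the cover's centre, 56 mm above its origin (34 mm above the plate). The bar is 80 mm long along the cover's x, 12 mm thick along its y, 18 mm high, its top 67 mm above the cover's origin, on two posts. With both thumbscrews loose the cover lifts straight up, clear of the box after 20 mm.
- wing_a (a point): Grasping point of the thumbscrew on the cover's +y side, on its axis (the cover's z), 26 mm above the plate. Its head is an upright flat brass blade 10 mm thick (x of this frame), 38 mm long (y of this frame), from 5 to 37 mm above the plate; this frame turns with it.
- wing_b (a point): The same for the thumbscrew on the cover's -y side.
- screw_a (a joint): Angle of that +y side thumbscrew, rad: 0 tight (blade along the cover's y), growing counter-clockwise seen from above to a stop at 1.4 (fully loose). Starts between 0 and 0.25. Light friction, 0.06 N m; stays where it is left. While either one is tight a cross bar under the plate holds the cover to the box, with 2 mm of lift.
- screw_b (a joint): The same for the thumbscrew on the cover's -y side.
- board: Fixed plywood ware board on two battens, 190 mm (its x) by 250 mm (its y), top 18 mm above the table. Origin: centre of its underside, z up. It lies on the other side of centre from the box, turned up to 0.15 rad.
- mug: Bystander: white mug, 80 mm wide, 90 mm high. Origin: centre of its underside.
- jar: Bystander: closed terracotta-brown jar, 68 mm wide, 100 mm high. Origin: centre of its underside.
- bowl: Bystander: terracotta bowl, 96 mm wide, 50 mm high. Origin: centre of its underside.
There are look-alikes about, which are no part of the job. Leave any blue or orange look-alike of the cover alone.

How it is judged:
By the outcome, as a careful person would: the job done as asked, in the order asked, and still so for the second after the job is handed in, with the robot touching nothing.
It also fails if it takes over 64 s, if anything falls off the work surface, if the arm or the gripper's body presses on something with over 40 N, if the wrist force passes 120 N, or if a joint passes its speed limit or range.

## Working session

There is one attempt and no reset: what is moved stays moved. The work goes in short steps, Python scripts to look and compute and a shell command to move; the robot and the scene stay as the last step left them, time stands still between calls to the robot, and variables do not carry over. Pictures are saved under pics/ and viewed, about 8 in all and at most 12, crops included, and the job is handed in when it is done.

```bash
mkdir -p pics
cat > h.py <<'E'
import numpy as np, cv2
from station import ctrl
from scipy.spatial.transform import Rotation as R
def tool():
    o=ctrl.get_obs(); T=np.eye(4); T[:3,:3]=R.from_euler('xyz',o['eef_rot']).as_matrix(); T[:3,3]=o['ee_pos']; return T
def snap(name):
    T=tool(); p=ctrl.camera_params(name); im,d=ctrl.camera(name)
    W=T@np.array(p['mount']) if 'mount' in p else np.linalg.inv(np.array(p['camera_from_world']))
    f=240/np.tan(np.radians(p['vertical_fov'])/2)
    return im,d,W,f,p['cx'],p['cy']
def cloud(s):
    im,d,W,f,cx,cy=s; v,u=np.mgrid[:480,:640]
    P=np.stack([(u-cx)/f*d,(v-cy)/f*d,d],-1)@W[:3,:3].T+W[:3,3]; P[d==0]=np.nan; return P
def at_z(s,px,z):
    im,d,W,f,cx,cy=s; r=W[:3,:3]@np.array([(px[0]-cx)/f,(px[1]-cy)/f,1]); return W[:3,3]+r*(z-W[2,3])/r[2]
def save(n,im): cv2.imwrite('pics/'+n+'.png',im[...,::-1])
E
python3 - <<'E'
from h import *
for c in ['scene','side']:
    s=snap(c); save(c+'0',s[0]); P=cloud(s)
    for l,z in [('cover',.052),('handle',.108),('wing_a',.1),('board',0),('box',0),('mug',0),('jar',0),('bowl',0)]:
        for r in ctrl.place_of(c,l)[:3]: print(c,l,round(r['score'],2),np.round(r['centre'],0),np.round(at_z(s,r['centre'],z),3))
o=ctrl.get_obs(); print(o['ee_pos'],o['eef_rot'],o['time_s'],o['grip_width'])
E
```

```text
scene cover 0.87 [185. 260.] [ 0.332 -0.278  0.052]
scene cover 0.85 [334. 196.] [0.314 0.205 0.052]
scene cover 0.84 [242. 302.] [ 0.536 -0.209  0.052]
scene handle 0.93 [252. 393.] [ 0.797 -0.307  0.108]
scene handle 0.9 [182. 243.] [ 0.326 -0.272  0.108]
scene handle 0.8 [333. 180.] [0.311 0.2   0.108]
scene wing_a 0.78 [214. 298.] [ 0.53  -0.272  0.1  ]
scene wing_a 0.63 [313. 172.] [0.235 0.179 0.1  ]
scene wing_a 0.6 [264. 270.] [ 0.512 -0.135  0.1  ]
scene board 0.69 [377. 261.] [ 0.563  0.182 -0.   ]
scene board 0.57 [244. 280.] [ 0.43  -0.159  0.   ]
scene board 0.46 [245. 300.] [ 0.493 -0.188 -0.   ]
scene box 0.86 [243. 310.] [ 0.522 -0.206  0.   ]
scene mug 0.91 [436. 207.] [0.475 0.477 0.   ]
scene jar 0.55 [140. 342.] [ 0.477 -0.456  0.   ]
side cover 0.87 [424. 345.] [0.272 0.283 0.052]
side cover 0.72 [311. 206.] [ 0.525 -0.195  0.052]
side cover 0.7 [389. 210.] [ 0.303 -0.186  0.052]
side handle 0.95 [310. 190.] [ 0.526 -0.198  0.108]
side handle 0.94 [231. 182.] [ 0.751 -0.224  0.108]
side handle 0.82 [396. 189.] [ 0.289 -0.21   0.108]
side wing_a 0.82 [399. 338.] [0.331 0.305 0.1  ]
side wing_a 0.8 [457. 324.] [0.207 0.262 0.1  ]
side wing_a 0.6 [407. 206.] [ 0.264 -0.144  0.1  ]
side board 0.73 [290. 325.] [0.559 0.195 0.   ]
side box 0.55 [310. 221.] [ 0.527 -0.195  0.   ]
side box 0.24 [313. 188.] [ 0.522 -0.363  0.   ]
side mug 0.77 [320. 444.] [0.485 0.478 0.   ]
side bowl 0.81 [215. 272.] [0.761 0.031 0.   ]
[ 0.21458774 -0.50641037  0.17965412] [-3.14156867e+00 -2.80428501e-05 -1.16999758e+00] 0.9 0.09425145157481457
```

```bash
ls; cat *.md 2>/dev/null | head -30; nl=1
```

```text
h.py
pics
```

View pics/scene0.png

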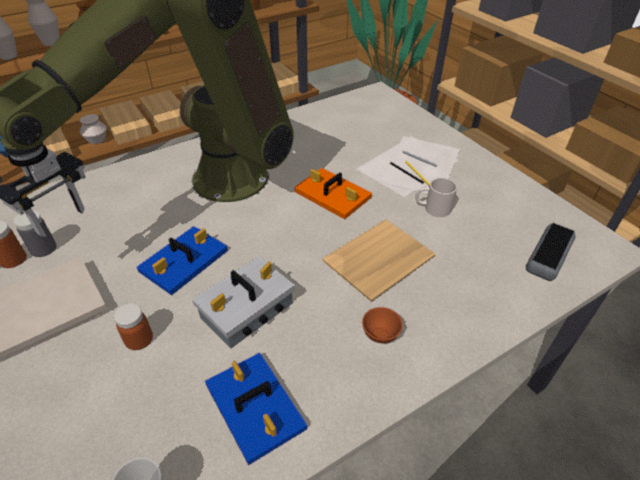

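View pics/side0.png

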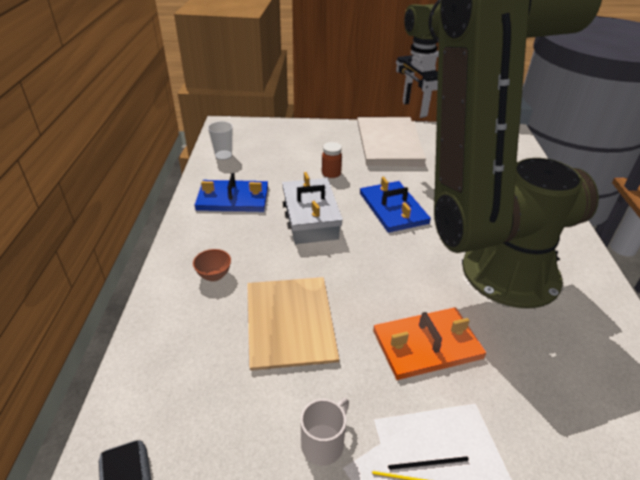

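Candidates for the cover: blue (183,258), blue (255,405), orange (333,192) and grey (243,300) in the scene picture. Only the grey one sits on a grey box, so it's the one meant. The plywood board is at (378,258); the pale slab at (40,305) isn't plywood.

Run:
```python
from h import *
A=[];C=[]
for c in ['scene','side']:
    s=snap(c); P=cloud(s).reshape(-1,3); 
    if c=='scene': save('crop1',cv2.resize(s[0][225:365,160:340],None,fx=4,fy=4,interpolation=cv2.INTER_CUBIC))
    ok=np.isfinite(P[:,0])
    for n,c0,r,z0,z1 in [('cover',(.526,-.198),.15,.066,.082),('board',(.562,.19),.18,.011,.026),('mug',(.48,.478),.08,.03,.1),('bowl',(.76,.03),.08,.02,.06),('jar',(.477,-.456),.08,.03,.12)]:
        m=ok&(np.hypot(P[:,0]-c0[0],P[:,1]-c0[1])<r)&(P[:,2]>z0)&(P[:,2]<z1); Q=P[m]
        if len(Q)<10: print(n,len(Q)); continue
        rc=cv2.minAreaRect((Q[:,:2]*1000).astype(np.float32)); print(c,n,len(Q),np.round(rc[0],1),np.round(rc[1],1),round(rc[2],1),'z',np.round(np.median(Q[:,2]),4))
    for w in ctrl.place_of(c,'wing_a'): print(' wing',round(w['score'],2),np.round(at_z(s,w['centre'],.1),3))
```

```text
scene cover 3336 [ 525.5 -198.9] [141.1 208.2] 12.1 z 0.074
scene board 4665 [559.7 187.8] [192.6 255.4] 8.6 z 0.0176
scene mug 848 [468.  471.3] [107.2  87.9] 22.4 z 0.0656
scene bowl 736 [762.1  40. ] [95.  93.9] 2.3 z 0.0388
scene jar 1082 [ 471.2 -455.7] [63.5 65. ] 57.0 z 0.0852
 wing 0.68 [ 0.515 -0.131  0.1  ]
 wing 0.63 [ 0.861 -0.299  0.1  ]
 wing 0.6 [ 0.361 -0.343  0.1  ]
 wing 0.55 [0.386 0.221 0.1  ]
 wing 0.52 [ 0.539 -0.273  0.1  ]
 wing 0.49 [ 0.308 -0.219  0.1  ]
 wing 0.48 [0.234 0.182 0.1  ]
 wing 0.47 [ 0.73  -0.314  0.1  ]
side cover 1791 [ 525.9 -196.9] [138.  214.2] 12.1 z 0.0741
side board 7199 [560.1 190.6] [190.4 257.3] 8.6 z 0.0183
side mug 1843 [479.7 468.9] [104.2  79.8] 81.9 z 0.067
side bowl 729 [763.8  42.4] [93.4 96.9] 9.1 z 0.0387
side jar 534 [ 469.4 -449.6] [63.9 68.8] 22.1 z 0.0742
 wing 0.75 [0.328 0.297 0.1  ]
 wing 0.72 [ 0.69  -0.203  0.1  ]
 wing 0.69 [ 0.824 -0.224  0.1  ]
 wing 0.61 [ 0.508 -0.126  0.1  ]
 wing 0.6 [ 0.26  -0.143  0.1  ]
 wing 0.49 [0.199 0.26  0.1  ]
 wing 0.45 [ 0.539 -0.274  0.1  ]
```

View pics/crop1.png

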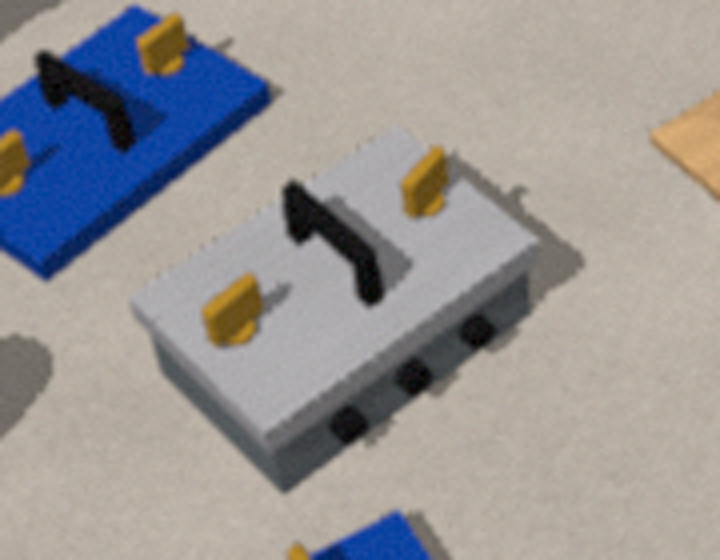

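Grey cover confirmed: it sits on the box, with screws at crop (232,310) and (425,180). Its pose is (0.526,-0.198), yaw 0.211. The board is at (0.560,0.189), yaw 0.15. Next I go above the -y screw.

```bash
cat >> h.py <<'E'
def go(p,yaw=None):
    T=tool(); d=T[:3,:3].T@(np.array(p)-T[:3,3])*100; a=R.from_matrix(T[:3,:3]).as_euler('xyz')
    print('shift cm',np.round(d,2),'len',round(np.linalg.norm(d),2))
    if yaw is not None: print('turn wz',np.round(-((yaw-a[2]+np.pi)%(2*np.pi)-np.pi),3),'(then)')
E
python3 -c "
from h import *
go([.541,-.268,.22],.31)"
```

```text
shift cm [ -9.22 -39.36  -4.04] len 40.62
turn wz -1.48 (then)
```

```bash
python3 -m inch '[-1.15,-4.92,-0.5,0,0,0,1,-1.15,-4.92,-0.5,0,0,0,1,-1.15,-4.92,-0.5,0,0,0,1,-1.15,-4.92,-0.5,0,0,0,1,-1.15,-4.92,-0.5,0,0,0,1,-1.15,-4.92,-0.5,0,0,0,1,-1.15,-4.92,-0.5,0,0,0,1,-1.15,-4.92,-0.5,0,0,0,1,0,0,0,0,0,-0.185,1,0,0,0,0,0,-0.185,1,0,0,0,0,0,-0.185,1,0,0,0,0,0,-0.185,1,0,0,0,0,0,-0.185,1,0,0,0,0,0,-0.185,1,0,0,0,0,0,-0.185,1,0,0,0,0,0,-0.185,1,0,0,0,0,0,0,1]'
python3 - <<'E'
from h import *
s=snap('wrist'); save('w1',s[0]); P=cloud(s)
print(np.round(tool(),3))
for l,z in [('wing_b',.1),('handle',.108)]:
    for r in ctrl.place_of('wrist',l)[:4]: print(l,round(r['score'],2),np.round(r['centre']),np.round(at_z(s,r['centre'],z),4))
Q=P.reshape(-1,3); Q=Q[np.isfinite(Q[:,0])]
for c0 in [(.541,-.268),(.511,-.128)]:
    m=(np.hypot(Q[:,0]-c0[0],Q[:,1]-c0[1])<.035)&(Q[:,2]>.1)&(Q[:,2]<.118); q=Q[m]
    if len(q)>20: rc=cv2.minAreaRect((q[:,:2]*1000).astype(np.float32)); print(len(q),rc)
m=(np.hypot(Q[:,0]-.526,Q[:,1]+.198)<.15)&(abs(Q[:,2]-.074)<.006); print(cv2.minAreaRect((Q[m][:,:2]*1000).astype(np.float32)))
E
```

```text
time_s: 3.22
ee_pos: [0.5411, -0.2681, 0.2196]
eef_rot: [-3.142, -0.0, 0.309]
force: [0.8, -0.2, -0.7]
grip_width: 0.0943
[[ 0.954  0.301 -0.     0.541]
 [ 0.301 -0.954  0.    -0.268]
 [-0.    -0.    -1.     0.22 ]
 [ 0.     0.     0.     1.   ]]
wing_b 0.95 [318. 221.] [ 0.5404 -0.2669  0.1   ]
wing_b 0.91 [439. 276.] [ 0.6707 -0.2838  0.1   ]
wing_b 0.89 [553. 312.] [ 0.7956 -0.2847  0.1   ]
wing_b 0.58 [336.  53.] [ 0.5105 -0.1259  0.1   ]
handle 0.7 [324. 144.] [ 0.5237 -0.1989  0.108 ]
handle 0.64 [499. 299.] [ 0.7323 -0.2861  0.108 ]
handle 0.58 [ 68. 133.] [ 0.3119 -0.2561  0.108 ]
444 ((539.7088012695312, -268.3650817871094), (9.334668159484863, 37.27758026123047), 17.709272384643555)
660 ((510.1336975097656, -128.12339782714844), (10.182092666625977, 37.92609405517578), 26.455167770385742)
((525.0416870117188, -198.5213623046875), (136.3712921142578, 206.3404541015625), 11.98034954071045)
```

View pics/w1.png

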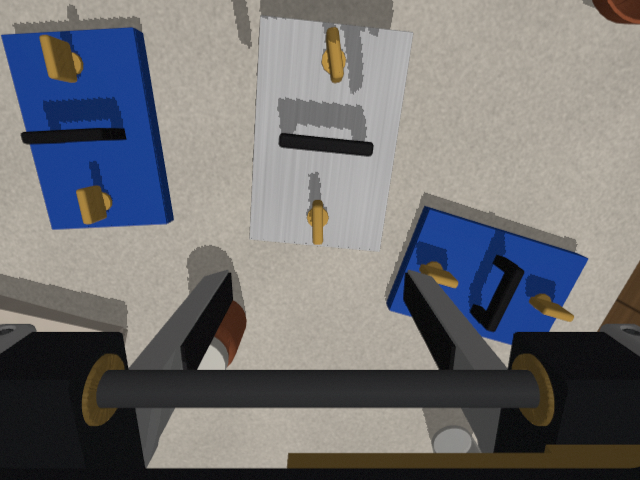

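The wrist view shows the grey cover upright: screw b at (318,221), handle at (326,145), screw a at (335,55). Screw b's blade yaw of 0.309 already matches the tool. I descend and grip it.

```bash
python3 -m inch '[-0.1,0,4.5,0,0,0,0.4,0,0,4.5,0,0,0,0.4,0,0,3,0,0,0,0.4,0,0,1.8,0,0,0,0.4,0,0,0,0,0,0,0.0,0,0,0,0,0,0,0,0,0,0,0,0,0,0,0,0,0,0,0,0,0]' 20
```

```text
time_s: 4.38
ee_pos: [0.5404, -0.2686, 0.0824]
eef_rot: [3.141, -0.001, 0.31]
force: [-0.7, -0.4, 0.3]
grip_width: 0.0177
```

```bash
python3 -m inch '[0,0,0,0,0,0,0,0,0,0,0,0,0,0,0,0,0,0,0,-0.18,0,0,0,0,0,0,-0.18,0,0,0,0,0,0,-0.18,0,0,0,0,0,0,-0.18,0,0,0,0,0,0,-0.18,0,0,0,0,0,0,-0.18,0,0,0,0,0,0,-0.18,0,0,0,0,0,0,0,0]'; python3 -c "
from h import *
o=ctrl.get_obs();print(o['moment'],o['qpos'])"
```

```text
time_s: 5.62
ee_pos: [0.5404, -0.2684, 0.082]
eef_rot: [3.141, 0.0, 1.569]
force: [0.8, 2.4, 4.5]
grip_width: 0.0094
[ 0.25341361 -0.26547415  0.05079411] [-5.21834501e-01  5.08554086e-01  1.46562589e+00  1.53714679e-04
  1.16679716e+00 -2.09085505e+00]
```

```bash
python3 -m inch '[0,0,0,0,0,-0.04,0,0,0,0,0,0,-0.03,0,0,0,0,0,0,0,0]'; python3 -c "
from h import *
o=ctrl.get_obs();print(o['moment'],o['eef_rot'])"
```

```text
time_s: 6.0
ee_pos: [0.5404, -0.2684, 0.082]
eef_rot: [3.141, 0.0, 1.638]
force: [-0.1, 1.7, 5.1]
grip_width: 0.0093
[ 0.38353521 -0.21300125 -0.17476372] [3.14096905e+00 2.00604505e-04 1.63759228e+00]
```

```bash
python3 -m inch '[0,0,0,0,0,-0.04,0,0,0,0,0,0,0,0]'; python3 -c "
from h import *
o=ctrl.get_obs();print(o['moment'],o['eef_rot'])"; python3 -m inch '[0,0,0,0,0,0,0.4,0,0,0,0,0,0,0.4,0,0,0,0,0,0,0.4,0,0,-3,0,0,0,0.4,0,0,-6,0,0,0,0.4,0,0,-3,0,0,0,0.4,0,0,0,0,0,0,0.4]'
python3 - <<'E'
from h import *
s=snap('wrist'); P=cloud(s)
Q=P.reshape(-1,3); Q=Q[np.isfinite(Q[:,0])]
for c0 in [(.541,-.268),(.511,-.128)]:
    m=(np.hypot(Q[:,0]-c0[0],Q[:,1]-c0[1])<.035)&(Q[:,2]>.1)&(Q[:,2]<.118); q=Q[m]
    if len(q)>20: rc=cv2.minAreaRect((q[:,:2]*1000).astype(np.float32)); print(len(q),rc)
m=(np.hypot(Q[:,0]-.526,Q[:,1]+.198)<.15)&(abs(Q[:,2]-.074)<.006); print(cv2.minAreaRect((Q[m][:,:2]*1000).astype(np.float32)))
go([.510,-.128,.2],.462)
E
```

```text
time_s: 6.25
ee_pos: [0.5404, -0.2685, 0.082]
eef_rot: [3.141, 0.0, 1.678]
force: [0.6, 1.5, 5.4]
grip_width: 0.0093
[ 0.38636676 -0.25565215 -0.28626779] [3.14093603e+00 1.70869787e-04 1.67750023e+00]
time_s: 7.12
ee_pos: [0.5408, -0.2689, 0.2039]
eef_rot: [3.138, 0.002, 1.68]
force: [-0.5, -0.0, -0.9]
grip_width: 0.0376
485 ((539.13916015625, -268.86749267578125), (37.210609436035156, 9.965021133422852), 2.1257710456848145)
643 ((509.88458251953125, -128.62986755371094), (10.052401542663574, 37.587066650390625), 26.0706787109375)
((525.1163330078125, -198.36572265625), (136.37356567382812, 206.09361267089844), 11.828557968139648)
shift cm [14.3  -1.48  0.17] len 14.37
turn wz 1.218 (then)
```

Screw b measures 80.2° = 1.40 rad, which is the stop. Now screw a.

```bash
python3 -m inch '[4.8,-0.5,0,0,0,0,0.4,4.8,-0.5,0,0,0,0,0.4,4.7,-0.5,0,0,0,0,0.4,0,0,0,0,0,0.174,0.4,0,0,0,0,0,0.174,0.4,0,0,0,0,0,0.174,0.4,0,0,0,0,0,0.174,0.4,0,0,0,0,0,0.174,0.4,0,0,0,0,0,0.174,0.4,0,0,0,0,0,0.174,0.4,0,0,0,0,0,0,0.4]'
python3 - <<'E'
from h import *
go([.510,-.128,.082],.458)
E
```

```text
time_s: 8.55
ee_pos: [0.5091, -0.1278, 0.2001]
eef_rot: [-3.14, 0.002, 0.463]
force: [0.7, -0.2, -0.2]
grip_width: 0.0375
shift cm [ 0.09  0.08 11.81] len 11.81
turn wz 0.005 (then)
```

```bash
python3 -m inch '[0,0,4.5,0,0,0,0.4,0,0,4,0,0,0,0.4,0,0,2,0,0,0,0.4,0,0,1.3,0,0,0,0.4,0,0,0,0,0,0,0,0,0,0,0,0,0,0,0,0,0,0,0,0,0,0,0,0,0,0,0,0,0,0,0,0,0,0,0]'
python3 -m inch '[0,0,0,0,0,-0.173,0,0,0,0,0,0,-0.173,0,0,0,0,0,0,-0.173,0,0,0,0,0,0,-0.173,0,0,0,0,0,0,-0.173,0,0,0,0,0,0,-0.173,0,0,0,0,0,0,-0.173,0,0,0,0,0,0,0,0]'; python3 -c "
from h import *
o=ctrl.get_obs();print(o['moment'],o['eef_rot'])"; python3 -m inch '[0,0,0,0,0,0,0.4,0,0,0,0,0,0,0.4,0,0,0,0,0,0,0.4,0,0,-3,0,0,0,0.4,0,0,-6,0,0,0,0.4,0,0,-3,0,0,0,0.4,0,0,0,0,0,0,0.4]'
python3 - <<'E'
from h import *
s=snap('wrist'); P=cloud(s); save('w2',s[0])
Q=P.reshape(-1,3); Q=Q[np.isfinite(Q[:,0])]
for c0 in [(.541,-.268),(.511,-.128)]:
    m=(np.hypot(Q[:,0]-c0[0],Q[:,1]-c0[1])<.035)&(Q[:,2]>.1)&(Q[:,2]<.118); q=Q[m]
    if len(q)>20: rc=cv2.minAreaRect((q[:,:2]*1000).astype(np.float32)); print(len(q),rc)
m=(np.hypot(Q[:,0]-.526,Q[:,1]+.198)<.15)&(abs(Q[:,2]-.074)<.006); print(cv2.minAreaRect((Q[m][:,:2]*1000).astype(np.float32)))
go([.525,-.1985,.2],.2085+np.pi/2)
E
```

```text
time_s: 9.68
ee_pos: [0.5101, -0.128, 0.0843]
eef_rot: [3.141, -0.001, 0.462]
force: [0.8, 1.1, 6.1]
grip_width: 0.0085
time_s: 10.68
ee_pos: [0.5102, -0.1285, 0.0853]
eef_rot: [3.14, 0.002, 1.676]
force: [-3.2, 0.7, 14.5]
grip_width: 0.0007
[0.16008757 0.48410191 0.04703053] [3.13993900e+00 1.57217625e-03 1.67589195e+00]
time_s: 11.55
ee_pos: [0.5103, -0.128, 0.2054]
eef_rot: [3.139, 0.001, 1.673]
force: [-0.8, 0.6, -0.0]
grip_width: 0.0375
612 ((539.0696411132812, -268.19293212890625), (37.42396545410156, 10.444916725158691), 3.284215211868286)
473 ((509.0057067871094, -128.23085021972656), (37.24873352050781, 9.950098037719727), 2.492863655090332)
((524.763916015625, -198.88868713378906), (136.32858276367188, 206.77227783203125), 12.098788261413574)
shift cm [-7.18  0.81  0.35] len 7.24
turn wz -0.106 (then)
```

View pics/w2.png

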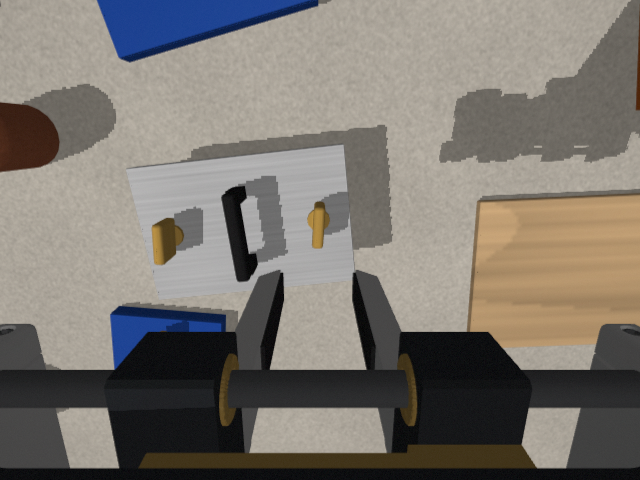

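Both blades stand turned (318,225 and 165,240) and measure about 1.40 rad. But the grip reading on screw a (0.7 mm) was odd, so I regrip it gently to confirm the stop.

```bash
python3 -m inch '[0,0,4.5,0,0,0.06,0.4,0,0,4.5,0,0,0,0.4,0,0,2,0,0,0,0.4,0,0,1,0,0,0,0.4,0,0,0,0,0,0,0,0,0,0,0,0,0,0,0,0,0,0,0,0,0,0,0,0,0,0,0,0]' 20;python3 -m inch '[0,0,0,0,0,0,0,0,0,0,0,0,0,0]'; python3 -c "
from h import *
o=ctrl.get_obs();print(o['moment'],o['eef_rot'])"; python3 -m inch '[0,0,0,0,0,-0.05,0,0,0,0,0,0,0,0]'; python3 -c "
from h import *
o=ctrl.get_obs();print(o['moment'],o['eef_rot'])"
```

```text
time_s: 12.6
ee_pos: [0.5099, -0.1279, 0.0842]
eef_rot: [3.141, 0.0, 1.613]
force: [-0.7, 2.3, 2.9]
grip_width: 0.0085
time_s: 12.85
ee_pos: [0.51, -0.1279, 0.0842]
eef_rot: [3.141, 0.0, 1.613]
force: [0.2, 2.5, 6.2]
grip_width: 0.0088
[ 0.48548976 -0.07246411 -0.01429101] [3.14060497e+00 1.80158465e-04 1.61304069e+00]
time_s: 13.1
ee_pos: [0.51, -0.1279, 0.0842]
eef_rot: [3.141, 0.0, 1.664]
force: [0.8, 1.2, 5.7]
grip_width: 0.0084
[ 0.49513965 -0.0476363  -0.08622285] [3.14062283e+00 1.72440004e-04 1.66362196e+00]
```

```bash
python3 -m inch '[0,0,0,0,0,-0.05,0,0,0,0,0,0,0,0]'; python3 -c "
from h import *
o=ctrl.get_obs();print(o['moment'],o['eef_rot'])"; python3 -m inch '[0,0,0,0,0,0,0.4,0,0,0,0,0,0,0.4,0,0,0,0,0,0,0.4,0,0,-3,0,0,0,0.4,0,0,-6,0,0,0,0.4,0,0,-3,0,0,0,0.4,0,0,0,0,0,0,0.4]'
python3 - <<'E'
from h import *
s=snap('wrist'); P=cloud(s)
Q=P.reshape(-1,3); Q=Q[np.isfinite(Q[:,0])]
for c0 in [(.541,-.268),(.511,-.128)]:
    m=(np.hypot(Q[:,0]-c0[0],Q[:,1]-c0[1])<.035)&(Q[:,2]>.1)&(Q[:,2]<.118); q=Q[m]
    if len(q)>20: rc=cv2.minAreaRect((q[:,:2]*1000).astype(np.float32)); print(len(q),rc)
m=(np.hypot(Q[:,0]-.526,Q[:,1]+.198)<.15)&(abs(Q[:,2]-.074)<.006); print(cv2.minAreaRect((Q[m][:,:2]*1000).astype(np.float32)))
go([.525,-.1985,.2],.2085+np.pi/2)
E
```

```text
time_s: 13.35
ee_pos: [0.5106, -0.1284, 0.0853]
eef_rot: [3.139, 0.002, 1.714]
force: [-0.4, -0.4, 13.9]
grip_width: 0.0004
[-0.05348402  0.1589175   0.02363295] [3.13889923e+00 1.70543114e-03 1.71379170e+00]
time_s: 14.22
ee_pos: [0.5103, -0.1281, 0.2054]
eef_rot: [3.139, 0.001, 1.713]
force: [0.6, 0.3, -0.3]
grip_width: 0.0376
624 ((539.2046508789062, -268.3638610839844), (37.8892822265625, 10.160881042480469), 1.6147955656051636)
479 ((508.97381591796875, -128.244140625), (37.438968658447266, 9.948179244995117), 2.3193557262420654)
((524.6221923828125, -198.58474731445312), (136.18739318847656, 206.07809448242188), 12.105924606323242)
shift cm [-7.21  0.52  0.35] len 7.24
turn wz -0.066 (then)
```

At the stop: forcing it further only makes the pads slip, and the angle stays at 1.40. Now the handle.

```bash
python3 -m inch '[-3.6,0.26,0,0,0,0,0.4,-3.6,0.26,0,0,0,0,0.4,0,0,0,0,0,-0.066,0.4,0,0,5,0,0,0,0.4,0,0,4,0,0,0,0.4,0,0,2.5,0,0,0,0.4,0,0,0,0,0,0,0,0,0,0,0,0,0,0,0,0,0,0,0,0,0,0,0,0,0,0,0,0,0,0,0,0,0,0,0]' 45; python3 -c "
from h import *
o=ctrl.get_obs();print(o['moment'],o['eef_rot'])"
```

```text
time_s: 15.65
ee_pos: [0.5254, -0.1986, 0.0896]
eef_rot: [3.14, 0.001, 1.779]
force: [-1.6, 1.5, 5.7]
grip_width: 0.0113
[0.27903459 0.0549993  0.01281201] [3.14035833e+00 7.94984395e-04 1.77905413e+00]
```

Gripped at 11.3 mm (the bar is 12 mm). I lift slowly.

```bash
python3 -m inch '[0,0,-0.4,0,0,0,0,0,0,-0.6,0,0,0,0,0,0,-0.6,0,0,0,0,0,0,-0.7,0,0,0,0,0,0,-1,0,0,0,0,0,0,0,0,0,0,0]'
python3 - <<'E'
from h import *
o=ctrl.get_obs(); print(o['moment'])
s=snap('wrist'); save('w3',s[0]); P=cloud(s);Q=P.reshape(-1,3); Q=Q[np.isfinite(Q[:,0])]
m=(np.hypot(Q[:,0]-.526,Q[:,1]+.198)<.15)&(Q[:,2]>.085)&(Q[:,2]<.118); q=Q[m]
print(len(q),cv2.minAreaRect((q[:,:2]*1000).astype(np.float32)),np.median(q[:,2]))
E
```

```text
time_s: 16.4
ee_pos: [0.5254, -0.1987, 0.1227]
eef_rot: [3.14, 0.001, 1.779]
force: [0.2, 0.2, -5.1]
grip_width: 0.0109
[ 0.10692767 -0.12817382  0.01225239]
46960 ((524.7953491210938, -199.3180694580078), (136.1070098876953, 207.0069122314453), 11.98720932006836) 0.10743045440402892
```

```bash
python3 -m inch '[0,0,-2,0,0,0,0,0,0,-3,0,0,0,0,0,0,-2,0,0,0,0]'; python3 -c "
from h import *
go([.5605,.1895,.19],.15+np.pi/2)"
```

```text
time_s: 16.82
ee_pos: [0.5251, -0.1985, 0.1927]
eef_rot: [3.141, 0.0, 1.779]
force: [0.3, -0.3, -5.4]
grip_width: 0.0109
shift cm [37.23 11.48  0.26] len 38.96
turn wz 0.058 (then)
```

```bash
python3 -m inch '[1.5,0.5,0,0,0,0,0,2.6,0.8,0,0,0,0,0,3.7,1.15,0,0,0,0,0,3.7,1.15,0,0,0,0,0,3.7,1.15,0,0,0,0,0,3.7,1.15,0,0,0,0,0,3.7,1.15,0,0,0,0,0,3.7,1.15,0,0,0,0,0,3.7,1.15,0,0,0,0,0,3.4,1.0,0,0,0,0,0,2.3,0.7,0,0,0,0,0,1.5,0.45,0,0,0,0,0,0,0,0,0,0,0.058,0,0,0,0,0,0,0,0]'
python3 - <<'E'
from h import *
s=snap('side'); save('s2',s[0]); P=cloud(s);Q=P.reshape(-1,3); Q=Q[np.isfinite(Q[:,0])]
m=(np.hypot(Q[:,0]-.56,Q[:,1]-.19)<.16)&(Q[:,2]>.165)&(Q[:,2]<.185); q=Q[m]
print(len(q),cv2.minAreaRect((q[:,:2]*1000).astype(np.float32)),np.median(q[:,2]))
go([.5605,.1895,.07],.15+np.pi/2)
E
```

```text
time_s: 18.58
ee_pos: [0.5602, 0.1894, 0.1909]
eef_rot: [-3.14, 0.0, 1.721]
force: [-0.3, -0.2, -5.9]
grip_width: 0.0106
3732 ((559.9343872070312, 189.90435791015625), (136.1114044189453, 211.1444091796875), 8.87417221069336) 0.1755147747455969
shift cm [ 0.02  0.03 12.11] len 12.11
turn wz 0.001 (then)
```

View pics/s2.png

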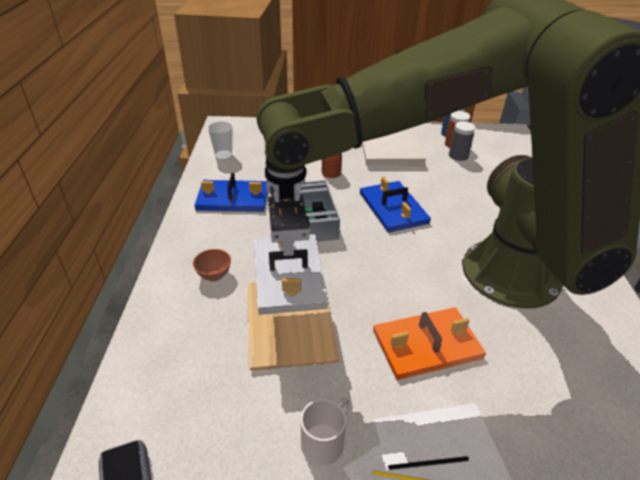

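The side view shows the open box at (320,205) and the cover level above the plywood at (290,272). I lower it.

```bash
python3 -m inch '[0,0,2.5,0,0,0,0,0,0,4,0,0,0,0,0,0,3.2,0,0,0,0,0,0,2,0,0,0,0,0,0,0.9,0,0,0,0,0,0,0.3,0,0,0,0,0,0,0.2,0,0,0,0,0,0,0,0,0,0,0]'; python3 -m inch '[0,0,0.1,0,0,0,0,0,0,0.1,0,0,0,0,0,0,0.1,0,0,0,0,0,0,0,0,0,0,0]'
```

```text
time_s: 19.62
ee_pos: [0.5609, 0.1893, 0.0612]
eef_rot: [3.141, -0.0, 1.721]
force: [-0.4, 1.0, -5.1]
grip_width: 0.011
time_s: 20.12
ee_pos: [0.5606, 0.1893, 0.0576]
eef_rot: [-3.141, 0.0, 1.721]
force: [0.2, -0.6, -4.4]
grip_width: 0.0111
```

```bash
python3 -m inch '[0,0,0.1,0,0,0,0,0,0,0.07,0,0,0,0,0,0,0.05,0,0,0,0,0,0,0,0,0,0,0]'
```

```text
time_s: 20.62
ee_pos: [0.5606, 0.1893, 0.0556]
eef_rot: [3.141, -0.0, 1.721]
force: [-1.7, -0.9, -2.0]
grip_width: 0.0109
```

```bash
python3 -m inch '[0,0,0.05,0,0,0,0,0,0,0,0,0,0,0]'; python3 -m inch '[0,0,0,0,0,0,0.1,0,0,0,0,0,0,0.2,0,0,0,0,0,0,0.3,0,0,0,0,0,0,0.4,0,0,0,0,0,0,0.4,0,0,-2,0,0,0,0.4,0,0,-5,0,0,0,0.4,0,0,-6,0,0,0,0.4,0,0,-3,0,0,0,0.4,0,0,0,0,0,0,0.4]'
python3 - <<'E'
from h import *
for c in ['wrist','scene']:
    s=snap(c); save('end_'+c,s[0]); P=cloud(s);Q=P.reshape(-1,3); Q=Q[np.isfinite(Q[:,0])]
    m=(np.hypot(Q[:,0]-.56,Q[:,1]-.19)<.15)&(abs(Q[:,2]-.04)<.006); q=Q[m]
    A=np.c_[q[:,:2],np.ones(len(q))]; k=np.linalg.lstsq(A,q[:,2],rcond=None)[0]
    print(len(q),cv2.minAreaRect((q[:,:2]*1000).astype(np.float32)),np.median(q[:,2]),'tilt',k[:2])
    if c=='scene':
      for n,c0,r,z0,z1 in [('board',(.562,.19),.18,.011,.026),('mug',(.48,.478),.08,.03,.1),('bowl',(.76,.03),.08,.02,.06),('jar',(.477,-.456),.08,.03,.12)]:
        q=Q[(np.hypot(Q[:,0]-c0[0],Q[:,1]-c0[1])<r)&(Q[:,2]>z0)&(Q[:,2]<z1)]
        print(n,cv2.minAreaRect((q[:,:2]*1000).astype(np.float32)))
E
```

```text
time_s: 20.88
ee_pos: [0.5607, 0.1893, 0.0556]
eef_rot: [3.141, -0.0, 1.721]
force: [-5.6, -1.1, 4.8]
grip_width: 0.0112
time_s: 22.12
ee_pos: [0.5614, 0.1895, 0.2173]
eef_rot: [3.137, -0.001, 1.721]
force: [-0.3, 0.4, -0.3]
grip_width: 0.0376
20697 ((560.1514892578125, 188.89047241210938), (135.65708923339844, 206.49606323242188), 8.587804794311523) 0.04045353432694143 tilt [-0.000443    0.00047713]
2314 ((559.1618041992188, 187.2411346435547), (141.0056915283203, 211.50616455078125), 9.32822036743164) 0.039667653860415986 tilt [-0.00178438 -0.0004277 ]
board ((559.7320556640625, 187.66769409179688), (193.68701171875, 255.89881896972656), 8.04224967956543)
mug ((479.8681640625, 463.6004333496094), (106.22783660888672, 83.85108184814453), 84.72022247314453)
bowl ((762.5254516601562, 40.39924240112305), (91.84645080566406, 95.71500396728516), 55.11095428466797)
jar ((470.498046875, -456.0330810546875), (64.13978576660156, 66.44395446777344), 52.982051849365234)
```

View pics/end_scene.png

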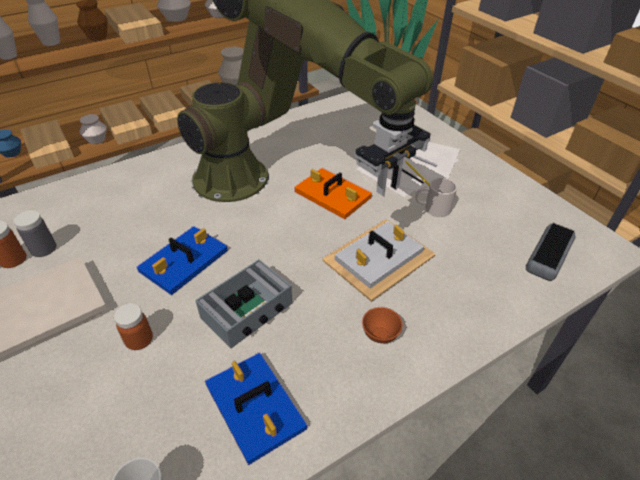

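The cover lies flat and centred on the plywood at (380,255), the box is open at (245,300), and the mug, jar and bowl look as they did. I hand the job in.

```bash
python3 -c "
from station import ctrl
print(ctrl.hand_in())"
```

```text
the job is handed in; nothing more can be done
None
```

I turned both thumbscrews counter-clockwise to their stops, lifted the cover off the box and set it down on the plywood ware board. I handed the job in at about 22 s of the 64 s allowed.

- **Thumbscrews:** in the wrist camera's depth data both measured about 1.40 rad, which is the stop. On the +y screw the pads slipped off the blade each time I pressed it against the stop. I regripped it to check, and the angle stayed at 1.40.
- **Cover:** its last measured centre is (0.560, 0.189) at yaw 0.150, against the board's (0.560, 0.189) at 0.15. The plate's top is about 40 mm above the table and its tilt is under 0.002 rad. That leaves more than 20 mm of board on every side.
- **Bystanders:** the bowl and jar are within about 1 mm of their first positions. The mug's rough outline fit differed between scene pictures (up to 12 mm), partly because the gripper stood in the line of sight. The arm went nowhere near it, and it looks unmoved in the picture.
- **Gripper:** it is about 10 cm above the cover and touching nothing.

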